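# Take the hot lid off the glue tank with the lid lifter

### The job

Take the hot lid off the drained glue tank without touching it: with the lid lifter from its holder, hook the lid's loop handle, gently push the lid along its rails until you feel it come up against its stop, so that it is clear of the keeper, ease the push off and lift it straight up, balanced and level. Set it down gently, flat inside the low tray, then unhook the lifter and hang it back in its holder the way it hung. Do not force the lid, let it tip or tilt, or disturb the other things on the bench.

Things in the scene. Friction and masses are not known exactly. Their poses are not given: they have to be found in the camera images.
- lifter: Lid lifter, 0.25 kg, hung upright in the holder. Origin: centre of its wooden handle, a bar 18 (x) by 116 (y) by 22 (z) mm, gripped from above across x at its middle. x: the way the hook points, z up. A steel shank (36 mm wide in y, x = -10 to -4 mm) runs straight down from the handle; the loop bar is pushed by the shank's flat front face.
- hook_seat (a point): On the lifter, (0, 0, -95) mm: centre of a loop bar seated in the corner between shank and the two prongs. The prongs (9 mm wide, at y = +-13.5 mm) reach forward from the shank's foot, rising 15 degrees; lowest point of the hook 10 mm below this point, prong tips 29 mm ahead (x) and 5 mm above it.
- holder: Fixed dark steel holder, origin: centre of its underside, base 90 by 130 by 8 mm. Two posts 14 mm thick at y = +-47 mm with notches 32 mm wide in x, floor at z = 115 mm, cheeks to 127 mm. The handle's ends rest in them: lifter origin then at (0, 0, 126) mm (up to 5 mm off), its x along the holder's x, shank between the posts. It goes in and out straight from above.
- tank: Fixed grey heated tank, a box 245 (x) by 185 (y) by 90 (z) mm; origin: centre of its underside. The lid lies on its flat rim and slides only along x: rails 9 mm high, 2 mm of play each side in y. The steel frame with rails, keeper (-x end) and stop bar (+x end, 16 mm high) is not measured: it sits up to 14 mm off along x, either way.
- rim (a point): Centre of the tank's mouth at rim height, 90 mm up. The lid starts 8 to 16 mm short of the stop and must be pushed towards the tank's +x. Friction resists by some 3 to 6 N; at the stop the force rises steeply. Lifted while still pressed on the stop, it tilts: ease off first. Pushed there with more than about 14 N the lid starts to tip up at the rear; more than 22 N between lifter and lid is forcing it.
- keeper (a point): Nominal middle of the keeper lip's edge (true place up to 14 mm off along the tank's x). The lip, 120 mm wide, its underside 9 mm above the rim, overhangs the lid's rear (-x) edge and stops it being lifted. The lid is free of it only in the last 2.5 mm before the stop.
- lid: Hot aluminium lid, plate 160 (x) by 150 (y) by 6 mm, 0.6 to 0.8 kg, axes along the tank's at the start. Origin: centre of the plate's underside, also the balance point seen from above. Gripper and arm must not touch it; it may not tilt by more than 4.5 degrees while in its frame (caught under the keeper it tilts at once), nor by 12 on the way.
- loop (a point): Centre of the lid's loop handle bar, 44 mm above the lid's origin: a round bar 8 mm thick along the lid's y, 34 mm of room between it and the plate, legs 8 mm thick at y = +-42 mm. Hooked within 10 mm of the middle, the lid hangs level.
- tray: Fixed low steel tray with cork floor. Origin: centre of its underside; inside 180 (x) by 170 (y) mm (10 mm of room round the lid), floor at z = 5 mm, walls to 16 mm. The lid lies with its x along the tray's x (either way round), its loop bar then at z = 49 mm.
- tape_roll: Bystander, leave alone: roll of packing tape, 68 mm across, 48 high, nearest the robot; origin: centre of its underside.
- tin: Bystander, leave alone: small steel tin, 60 by 45 by 30 mm; origin: centre of its underside.
- spray: Bystander, leave alone: white bottle, 56 mm across, 140 high; origin: centre of its underside.
- blue_bin: Bystander, leave alone: blue parts bin, 100 by 150 by 70 mm; origin: centre of its underside.
- carton: Bystander, leave alone: small carton, 130 by 100 by 80 mm; origin: centre of its underside.
- jar: Bystander, leave alone: white jar, 60 mm across, 85 high; origin: centre of its underside.
- brush: Bystander, leave alone: hand brush lying flat.
Not all that is in view belongs to the job. What is meant by the lid is not green, and is the larger of those in its own colour.

How it is judged:
On the way, in this order (a step that is already met when the one before it is completed fails the run):
1. the lid hangs from the lifter, level and clear above the tank (z of lid in the frame of tank above 0.115 m and horizontal distance between lid and tank below 0.06 m and contact force between lifter and lid above 3 N and angle between lid's own z axis and vertical below 0.15 rad), for 0.2 s.
2. the lid lies flat in the tray and the lifter is off it (z of lid in the frame of tray below 0.01 m and horizontal distance between lid and tray below 0.018 m and angle between lid's own z axis and vertical below 0.06 rad and contact force between lifter and lid below 0.1 N and linear speed of lid below 0.02 m/s), for 0.2 s.
At the end, for the whole second after the job is handed in: The lid lies flat and at rest on the tray floor (origin within 18 mm of the tray's and under 10 mm above it, tilt under 0.06 rad); the lifter hangs at rest in the holder as it hung (within 22 mm of its centre, 120 to 131 mm high, upright within 0.12 rad, turned under 0.3 rad) (z of lid in the frame of tray below 0.01 m and horizontal distance between lid and tray below 0.018 m and angle between lid's own z axis and vertical below 0.06 rad and horizontal distance between lifter and holder below 0.022 m and z of lifter in the frame of holder between 0.12 and 0.131 m and angle between lifter's own z axis and vertical below 0.12 rad and angle between the x axis of lifter and the x axis of holder, either way round below 0.3 rad and linear speed of each of lid, lifter below 0.02 m/s); the robot touches nothing.
It fails at once if the gripper or arm touches the hot lid (contact force between any of the fingers, the arm and lid above 0.3 N).
It fails at once if the lid tips: by more than 0.22 rad anywhere, or 0.08 rad while in its frame on the tank (angle between lid's own z axis and vertical above 0.22 rad or (angle between lid's own z axis and vertical above 0.08 rad and z of lid in the frame of tank below 0.104 m and horizontal distance between lid and tank below 0.05 m)).
It fails at once if the lid is forced: more than 22 N between lifter and lid (contact force between lifter and lid above 22 N).
It fails at once if the lid is put down hard: more than 40 N on the tray (contact force between lid and tray above 40 N).
It fails at once if another thing on the bench is moved by more than 25 mm (distance of any of tape_roll, tin, spray, blue_bin, carton, jar, brush from where it was at the start of the episode above 0.025 m).
It also fails if it takes over 72 s, if anything falls off the work surface, if the arm or the gripper's body presses on something with over 40 N, if the wrist force passes 120 N, or if a joint passes its speed limit or range.

### The arm

A 7-joint arm with a two-finger parallel gripper is mounted at the origin on the work surface. World frame = base frame: x ahead of the robot, y to its left, z up, the work surface at z = 0. Lengths are in m, angles in rad, forces in N, time in s.
With the tool pointing down it reaches from about 0.425 to 0.975 m from the base axis. Payload 16.7 kg.
Tool frame: the origin (TCP) lies on the centre line of the jaws, within the pads' length; the fingertips stand 17 mm ahead of it and the grasp point (between the pads) lies 2 mm behind it; z points along the fingers, y is the line along which they close (so a half turn about z gives the same grasp; the last joint's range is limited). The gripper opens to 85 mm and grips with 20 to 120 N. Pads are 22 mm wide; open, the fingers measure 114 mm over their backs; the gripper's body (76 mm by 85 mm) begins 54 mm behind the grasp point. The pads swing forward as they close: fully open they stand 13 mm farther back than shut.
Start: joints at [-1.397, 0.426, 0.074, 1.606, -0.034, 1.111, -0.067], TCP at [0.215, 0.64, 0.248] pointing down, gripper open.
Joint ranges: [-2.85, 2.85], [-0.5, 2.14], [-1.23, 1.37], [0.21, 2.46], [-1.02, 4.16], [0.16, 2.05], [-2.73, 2.73]. Speed limits (rad/s): [1.89, 1.89, 2.39, 2.39, 3.01, 3.01, 3.01].

### API

Orientations are given as a rotation vector (axis times angle).
In Python, from cell import r, planner, viewer, job gives the robot as it stands. Calls block until the motion is done:
- r.move_to(position, orientation): joint-space move of the TCP to a pose.
- r.move_l(position, rot=None, max_speed=0.15, force_limit=None): straight line of the TCP; rot=None keeps the orientation; max_speed is the mean speed in m/s. With force_limit (N) it stops when the force on the tool has changed by that much, and returns True; else False.
- r.goto_joints(angles): joint-space move.
- r.command_gripper(opening, newtons=None): finger opening in m; newtons is the grip in N (None keeps the last); returns when the fingers have stopped.
- r.pause(seconds).
- planner.ik(position, orientation): joint angles nearest the present ones, or None.
- viewer.grab_frame(name): name is "scene" or "top"; returns a dict with "pixels" (384x512x3 uint8, red, green, blue), "range_z" (384x512 float32, m along the optical axis (not along the pixel's ray), 0 where there is no reading), "fx", "fy", "cx", "cy" (pixels), "extrinsics" (4x4, takes a point from world to camera coordinates). Camera axes: x right, y up, looking along -z (the intrinsics and any distortion apply to the point x, -y, -z); pixel columns grow to the right and rows downward; lengths in m; the calibration is good to about 2 mm. A picture is of the moment at which its call begins.
A pose or a line that the arm cannot do raises r.MotionError and nothing moves.
- job.finish_job(): hands the job in; it is judged then, once.
Readings, each from a call of its own:
- r.read_time_s(): time.
- r.read_joint_positions(): joint angles.
- r.read_qd(): joint speeds.
- r.read_joint_efforts(): joint torques, N m.
- r.read_position(): TCP position.
- r.read_orientation(): TCP orientation.
- r.read_force(): force on the tool from outside, world axes, zero at the start.
- r.read_moment(): the same for the moment, N m.
- r.read_opening(): finger opening in m.
- r.read_grip_force(): force on a finger pad.
Only numpy, scipy, OpenCV 4.12 (cv2) and the standard library are available. Lean on these libraries where they do the work, as an engineer would, in place of code of your own. Each camera call takes 0.05 s, during which the arm holds its last target. There are 200 camera calls.

## Working session

There is one attempt and no reset: what is moved stays moved. The work goes in short steps, each a Python script; the robot and the scene stay as the last script left them, time stands still between calls to the robot, and variables do not carry over. Pictures are saved under pics/ and viewed, at most 10 in all, crops included, and the job is handed in when it is done.

```bash
ls; mkdir -p pics
cat > h.py <<'E'
import numpy as np, cv2
from scipy.spatial.transform import Rotation as R
from cell import r, planner, viewer, job
def cloud(f):
    d=f["range_z"]; v,u=np.mgrid[0:384,0:512]
    c=np.stack([(u-f["cx"])/f["fx"]*d,-(v-f["cy"])/f["fy"]*d,-d],-1)
    E=np.array(f["extrinsics"]); w=(c-E[:3,3])@E[:3,:3]
    w[d==0]=np.nan
    return w
def down(yaw): # tool z down, tool x at angle yaw
    c,s=np.cos(yaw),np.sin(yaw)
    return R.from_matrix(np.array([[c,s,0],[s,-c,0],[0,0,-1]])).as_rotvec()
E
python3 - <<'E'
from h import *
for n in("top","scene"):
    f=viewer.grab_frame(n); print(n,f["fx"],f["fy"],f["cx"],f["cy"],np.round(f["extrinsics"],3).tolist(),[k for k in f])
    np.savez(f"{n}.npz",**f)
    cv2.imwrite(f"pics/{n}0.png",cv2.resize(f["pixels"][:,:,::-1],(800,600),interpolation=cv2.INTER_CUBIC))
print(r.read_position(),r.read_orientation(),r.read_time_s())
E
```

```text
pics
top 382.4253533222031 382.4253533222031 256.4530038739045 182.87017338215492 [[0.016, -1.0, 0.002, 0.016], [0.994, 0.016, 0.111, -0.508], [-0.111, -0.0, 0.994, -1.326], [0.0, 0.0, 0.0, 1.0]] ['pixels', 'range_z', 'fx', 'fy', 'cx', 'cy', 'extrinsics']
scene 447.68496768376036 447.68496768376036 254.44906034665502 187.83910181296346 [[-0.806, 0.592, 0.001, 0.408], [-0.451, -0.615, 0.647, 0.156], [0.384, 0.521, 0.762, -2.011], [0.0, 0.0, 0.0, 1.0]] ['pixels', 'range_z', 'fx', 'fy', 'cx', 'cy', 'extrinsics']
[0.21467303 0.63960136 0.24769034] [-5.06422776e-01 -3.10039343e+00  1.75031264e-03] 0.1
```

View pics/top0.png

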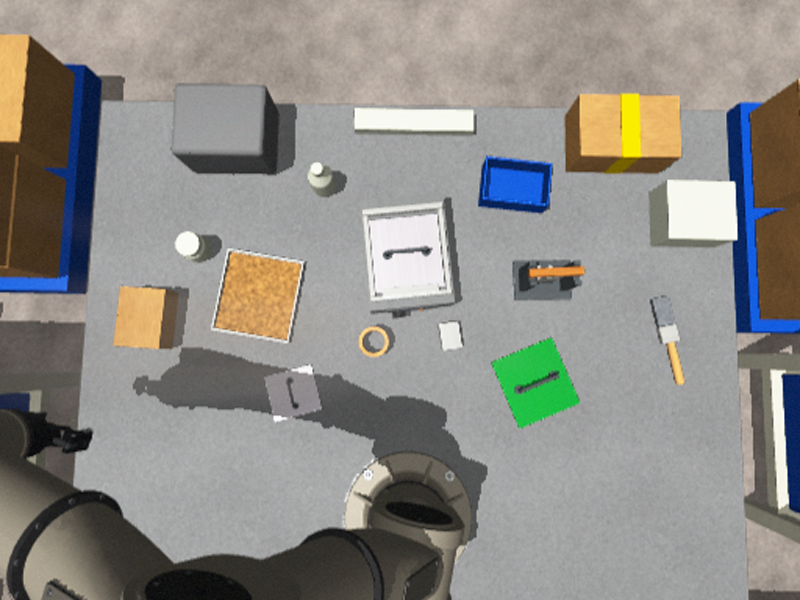

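View pics/scene0.png

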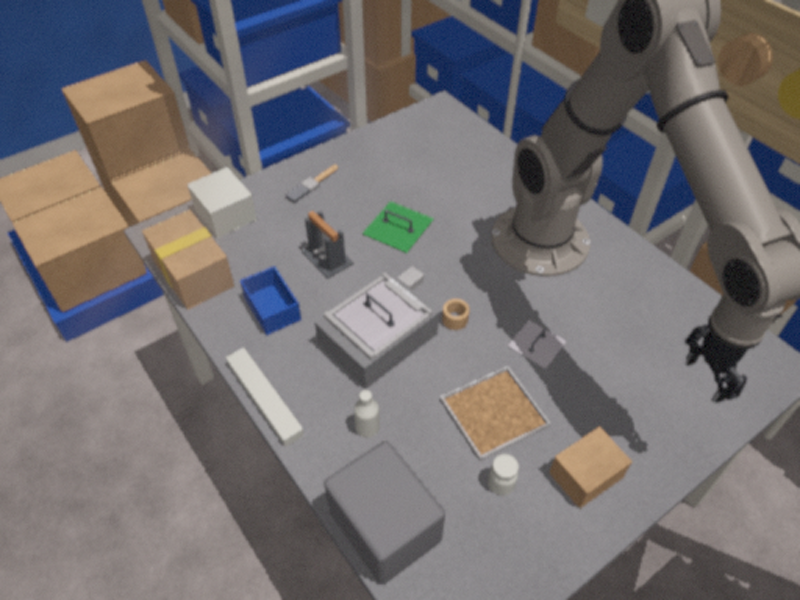

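The top view shows three lid candidates: the silvery lid on the tank at (408,252), a small grey one at (293,392), and a green one at (535,382). The lid I want is the larger grey one, on the tank. The lifter's orange handle is at (557,271), and the cork tray is at (258,295). Next, a close crop of the tank and holder.

Run:
```python
from h import *
T=dict(np.load("top.npz")); S=dict(np.load("scene.npz"))
def crop(f,c0,r0,w,h): return cv2.resize(f["pixels"][r0:r0+h,c0:c0+w,::-1],(400,300),interpolation=cv2.INTER_CUBIC)
a=np.hstack([crop(T,210,118,100,90),crop(T,310,145,80,60)])
b=np.hstack([crop(S,196,165,100,75),crop(S,180,125,64,48)])
a[:, :400]=crop(T,205,122,100,75)
cv2.imwrite("pics/crop1.png",np.vstack([a,b]))
W=cloud(T); Ws=cloud(S)
P=np.vstack([W.reshape(-1,3),Ws.reshape(-1,3)])
src=np.r_[np.zeros(384*512),np.ones(384*512)]
def px(u,v): u=int(u*.64);v=int(v*.64); return np.round(W[v,u],3)
for n,u,v in[("lidplate",408,280),("loop",408,251),("tray",258,295),("handle",557,271),("rimtop",405,208),("rimbot",410,300),("tape",374,330),("tin",450,335)]: print(n,px(u,v))
def rect(m,name):
    Q=P[m&np.isfinite(P).all(1)]
    for s in(0,1):
        q=P[m&(src==s)]
        if len(q)<5: continue
        c,sz,a=cv2.minAreaRect((q[:,:2]*1000).astype(np.float32)); print(name,s,len(q),np.round(c,1),np.round(sz,1),round(a,1),"z",np.round(np.percentile(q[:,2],[2,50,98]),3))
x,y,z=P.T
near=lambda X,Y,d:(abs(x-X)<d)&(abs(y-Y)<d)
t=px(408,280);rect(near(t[0],t[1],.17)&(z>.083)&(z<.12),"tankTop")
rect(near(t[0],t[1],.17)&(z>.122)&(z<.16),"loop")
hh=px(557,271);rect(near(hh[0],hh[1],.1)&(z>.128)&(z<.16),"handle")
rect(near(hh[0],hh[1],.1)&(z>.004)&(z<.015),"holderbase")
rect(near(hh[0],hh[1],.1)&(z>.02)&(z<.16),"holder")
tr=px(258,295);rect(near(tr[0],tr[1],.15)&(z>.009)&(z<.025),"trayWall")
rect(near(tr[0],tr[1],.15)&(z>.0025)&(z<.025),"trayAll")
```

```text
lidplate [0.514 0.009 0.096]
loop [0.571 0.01  0.139]
tray [0.487 0.352 0.006]
handle [ 0.534 -0.302  0.135]
rimtop [0.669 0.018 0.106]
rimbot [0.471 0.005 0.09 ]
tape [0.408 0.084 0.014]
tin [ 0.4   -0.089  0.026]
tankTop 0 3524 [575.4  13.3] [236.3 185.3] 6.5 z [0.088 0.097 0.109]
tankTop 1 2235 [574.3  16.8] [239.  185.4] 7.2 z [0.085 0.096 0.109]
loop 0 69 [573.6  13.3] [ 8.  86.8] 6.9 z [0.127 0.138 0.144]
loop 1 50 [573.6  15.9] [11.6 92.8] 8.2 z [0.125 0.135 0.14 ]
handle 0 235 [ 531.3 -300.4] [ 49.9 114. ] 3.3 z [0.128 0.137 0.142]
handle 1 112 [ 533.8 -299. ] [ 52.6 124.7] 2.4 z [0.129 0.135 0.143]
holderbase 0 708 [ 534.3 -303.1] [196.8 199.6] 89.8 z [0.004 0.007 0.014]
holderbase 1 297 [ 534.2 -302.9] [199.1 198.6] 0.7 z [0.004 0.007 0.014]
holder 0 546 [ 533.8 -300.1] [ 56.4 113.9] 1.9 z [0.025 0.121 0.142]
holder 1 561 [ 534.3 -299.1] [ 58.8 124.6] 3.5 z [0.023 0.089 0.14 ]
trayWall 0 797 [494.2 350.7] [258.9 265. ] 9.0 z [0.009 0.012 0.021]
trayWall 1 660 [494.1 363.8] [297.2 255.2] 4.1 z [0.009 0.012 0.021]
trayAll 0 3570 [487.  351.7] [299.  299.3] 90.0 z [0.003 0.006 0.019]
trayAll 1 2647 [486.8 352.2] [299.7 299.5] 89.9 z [0.003 0.006 0.018]
```

View pics/crop1.png

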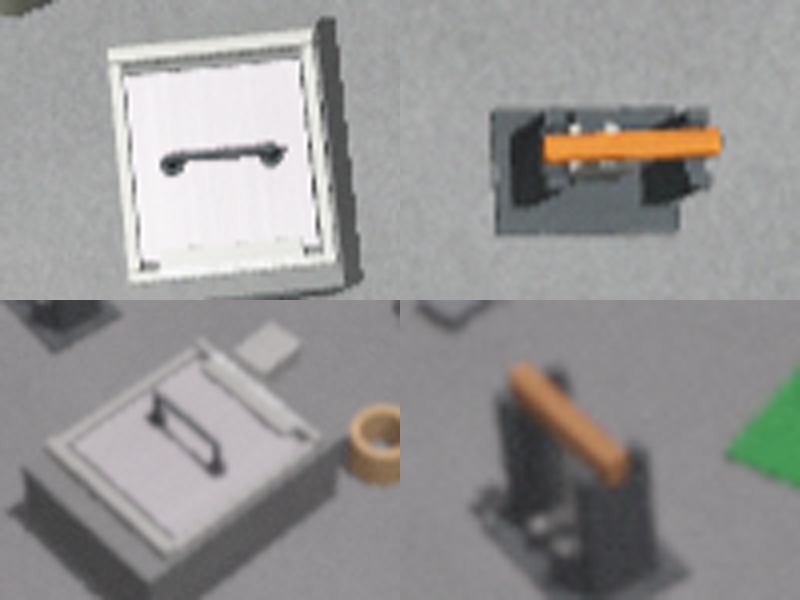

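The crop confirms the choice. The tank lid's loop is at (225,155) in the top-left panel. The keeper lip with its end gaps is at (225,255), on the robot side, so tank +x points away from the robot. In the right panels the pale prongs stick out on the far side of the handle at (575,130) and (610,130), so the hook points along world +x. One refinement of handle, holder and tray poses comes next, with an IK check.

Run:
```python
from h import *
for n in("top","scene"):
    f=dict(np.load(n+".npz")); W=cloud(f); hsv=cv2.cvtColor(f["pixels"],cv2.COLOR_RGB2HSV); x,y,z=np.moveaxis(W,-1,0)
    def rect(m,name):
        m=cv2.morphologyEx(m.astype(np.uint8),cv2.MORPH_OPEN,np.ones((2,2)))>0
        q=W[m]; c,sz,a=cv2.minAreaRect((q[:,:2]*1000).astype(np.float32)); print(n,name,len(q),np.round(c,1),np.round(sz,1),round(a,1),"mean",np.round(q.mean(0)*1000,1))
    o=(hsv[...,0]<22)&(hsv[...,1]>110)
    rect(o&(abs(x-.534)<.1)&(abs(y+.3)<.1)&(z>.13),"handle")
    rect((abs(x-.487)<.12)&(abs(y-.352)<.12)&(hsv[...,0]>5)&(hsv[...,0]<25)&(hsv[...,1]>80)&(z<.03),"cork")
    rect((abs(x-.534)<.1)&(abs(y+.3)<.1)&(z>.006)&(z<.5)&(hsv[...,2]<(90 if n=="top" else 80)),"holder")
for s in(1,-1):
  for nm,p,yaw in[("lifter",(.534,-.30,.124),3),("tank",(.574,.014,.23),7),("tray",(.487,.352,.14),-10)]:
    q=planner.ik(p,down(np.radians(yaw+s*90))); print(s,nm,None if q is None else np.round(q,2))
```

```text
top handle 186 [ 534.1 -326.4] [ 22.4 157.2] 9.4 mean [nan nan nan]
top cork 2287 [482.7 347.1] [163.3 177.8] 78.8 mean [nan nan nan]
top holder 235 [ 530.3 -313.1] [130.2  52.1] 94.6 mean [nan nan nan]
scene handle 61 [ 535.4 -290.4] [ 17.6 107.4] 4.1 mean [ 536.6 -283.   134.3]
scene cork 1770 [482.9 358.2] [164.2 174. ] 80.2 mean [nan nan nan]
scene holder 352 [ 538.3 -292.4] [ 73.6 111.4] 16.6 mean [nan nan nan]
1 lifter [-0.13  0.57  0.73  1.89 -0.49  0.87  0.9 ]
1 tank [-0.72  0.34  0.73  1.89 -0.27  1.01  0.25]
1 tray [-1.08  0.46  0.45  1.89 -0.26  0.85 -0.68]
-1 lifter [-0.38  0.84  1.2   1.9  -0.91  1.08 -1.88]
-1 tank [-1.01  0.56  1.22  1.9  -0.59  1.11 -2.58]
-1 tray [-0.63  0.43 -0.14  1.86  0.07  0.85  2.17]
```

Run:
```python
from h import *
def ray(f,uv,z):
    E=f["extrinsics"];C=-E[:3,:3].T@E[:3,3]
    d=np.array([(uv[0]-f["cx"])/f["fx"],-(uv[1]-f["cy"])/f["fy"],-1])@E[:3,:3]
    return C+d*(z-C[2])/d[2]
for n in("top","scene"):
    f=dict(np.load(n+".npz")); W=cloud(f); hsv=cv2.cvtColor(f["pixels"],cv2.COLOR_RGB2HSV); x,y,z=np.moveaxis(np.nan_to_num(W,nan=9),-1,0)
    def comp(m):
        k,l,s,_=cv2.connectedComponentsWithStats(m.astype(np.uint8)); return l==1+np.argmax(s[1:,4])
    def rect(m,name,Z):
        v,u=np.nonzero(comp(m)); p=np.array([ray(f,(a,b),Z) for a,b in zip(u,v)])[:,:2]*1000
        c,sz,a=cv2.minAreaRect(p.astype(np.float32)); print(n,name,len(p),np.round(c,1),np.round(sz,1),round(a,1),"mean",np.round(p.mean(0),1))
    o=(hsv[...,0]<22)&(hsv[...,1]>110)
    rect(o&(abs(x-.534)<.1)&(abs(y+.3)<.12),"handle",.137 if n=="top" else .132)
    rect((abs(x-.487)<.12)&(abs(y-.352)<.12)&(hsv[...,0]>5)&(hsv[...,0]<25)&(hsv[...,1]>80)&(z<.03),"cork",.005)
    rect((abs(x-.574)<.07)&(abs(y-.014)<.07)&(z>.122)&(z<.16)&(hsv[...,2]<110),"loop",.138)
```

```text
top handle 211 [ 532.1 -299.3] [ 20.2 115.6] 3.8 mean [ 532.  -300.7]
top cork 2288 [484.2 352.8] [167.5 178.2] 81.0 mean [483.5 352.6]
top loop 23 [569.6  24.8] [ 3.7 63. ] 7.4 mean [569.5  24.8]
scene handle 99 [ 537.4 -293.9] [ 20.  122.1] 1.4 mean [ 537.1 -294.3]
scene cork 1771 [482.3 350.3] [159.8 172.3] 80.9 mean [484.  352.8]
scene loop 3 [583.7 -14.7] [9.9 3.8] 55.3 mean [584.2 -15.1]
```

```bash
cat >> h.py <<'E'
def ori(deg): return down(np.radians(deg+90))
HP=np.array([.533,-.299]); HY=3.2   # holder/lifter
LP=np.array([.5735,.0145]); LY=6.9  # loop on tank
TP=np.array([.4835,.351]); TY=-9.0  # tray
def ax(deg): return np.array([np.cos(np.radians(deg)),np.sin(np.radians(deg))])
def P(xy,seat): return np.array([xy[0],xy[1],seat+.095-.002])  # TCP for a hook-seat point
def st(*a): print(*a,"t",round(r.read_time_s(),2),"p",np.round(r.read_position(),4),"F",np.round(r.read_force(),2),"M",np.round(r.read_moment(),2),"op",round(r.read_opening(),4))
E
python3 - <<'E'
from h import *
r.move_to([*HP,.26],ori(HY)); st()
r.command_gripper(.055); 
r.move_l([*HP,.124],max_speed=.15,force_limit=15); st("down")
r.command_gripper(0,60); st("grip")
r.move_l([*HP,.14],max_speed=.05); r.pause(.2); st("up16")
r.move_l([*HP,.29],max_speed=.2); st()
f=viewer.grab_frame("scene"); cv2.imwrite("pics/s1.png",cv2.resize(f["pixels"][60:260,120:390,::-1],(800,592),interpolation=cv2.INTER_CUBIC))
E
```

```text
t 3.56 p [ 0.5334 -0.2983  0.2599] F [-0.22  1.06 -0.45] M [ 0.04 -0.   -0.08] op 0.0856
down t 5.03 p [ 0.5333 -0.2994  0.1248] F [ 0.23  0.15 -0.03] M [-0.   -0.07 -0.03] op 0.0549
grip t 5.45 p [ 0.5335 -0.2991  0.1248] F [-1.59  1.66  8.12] M [0.33 0.28 0.03] op 0.0169
up16 t 6.12 p [ 0.5329 -0.2989  0.1398] F [-0.76  0.48 -2.75] M [ 0.09  0.   -0.07] op 0.017
t 7.02 p [ 0.5326 -0.2985  0.2889] F [ 0.96  0.9  -3.04] M [ 0.01  0.02 -0.01] op 0.0175
```

View pics/s1.png

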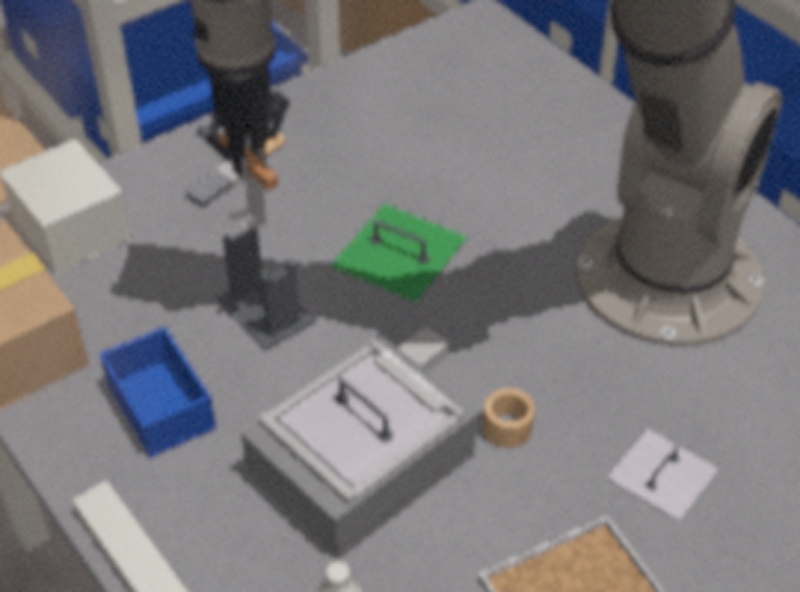

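The lifter hangs upright in the jaws, with its prongs at (245,210) pointing +x, and the holder at (265,290) is empty. Next I go behind the loop and slide the prongs under it.

Run:
```python
from h import *
b=LP-.044*ax(LY)
r.move_to(P(b,.195),ori(LY)); st("above")
r.move_l(P(b,.134-.014),max_speed=.08,force_limit=6); r.pause(.2); st("low")
f=viewer.grab_frame("scene"); t=viewer.grab_frame("top")
a=cv2.resize(f["pixels"][150:260,180:290,::-1],(400,400),interpolation=cv2.INTER_CUBIC)
c=cv2.resize(t["pixels"][110:210,210:310,::-1],(400,400),interpolation=cv2.INTER_CUBIC)
cv2.imwrite("pics/s2.png",np.hstack([a,c]))
```

```text
above t 8.24 p [0.5299 0.008  0.2881] F [ 0.63 -0.49 -2.57] M [-0.07  0.04  0.01] op 0.0171
low t 9.53 p [0.53   0.0094 0.2133] F [-0.47  0.52 -1.71] M [ 0.02 -0.    0.01] op 0.0171
```

View pics/s2.png

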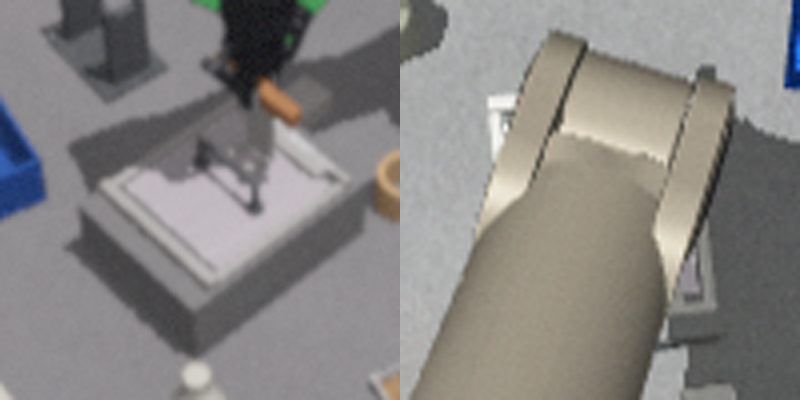

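The hook stands behind the loop with its prong tips at about (240,155), centred between the legs. I advance to contact and push gently.

Run:
```python
from h import *
d=ax(LY); s=.134-.010
def F(): # pushing reaction along tank x, averaged
    v=[]
    for _ in range(5): v.append(r.read_force()); r.pause(.03)
    return np.mean(v,0)@np.r_[d,0]
def along(): return (r.read_position()[:2]-LP)@d*1000
r.move_l(P(LP-.012*d,.134-.014),max_speed=.05,force_limit=5); r.move_l(P(LP-.012*d,s),max_speed=.03,force_limit=5)
f0=F(); st("ready",round(f0,2),round(along(),2))
x=-.012
log=[]
while x<.034:
    x+=.002; hit=r.move_l(P(LP+x*d,s),max_speed=.012,force_limit=9)
    f=F()-f0; log.append((round(x*1e3,1),round(along(),2),round(f,1),hit))
    if hit or f<-7.5: break
print(log); st()
```

```text
ready -0.02 -12.05 t 10.87 p [0.5615 0.0132 0.217 ] F [ 0.24  0.09 -1.97] M [-0.03 -0.01 -0.  ] op 0.0173
[(-10.0, np.float64(-10.02), np.float64(0.3), False), (-8.0, np.float64(-8.03), np.float64(0.1), False), (-6.0, np.float64(-6.05), np.float64(0.4), False), (-4.0, np.float64(-4.02), np.float64(-0.5), False), (-2.0, np.float64(-1.98), np.float64(-0.2), False), (0.0, np.float64(-0.83), np.float64(-5.9), False), (2.0, np.float64(1.01), np.float64(-6.6), False), (4.0, np.float64(3.03), np.float64(-6.6), False), (6.0, np.float64(5.03), np.float64(-6.4), False), (8.0, np.float64(7.01), np.float64(-6.8), False), (10.0, np.float64(9.05), np.float64(-6.8), False), (12.0, np.float64(9.22), np.float64(-3.7), True)]
t 16.58 p [0.5827 0.0155 0.2159] F [-4.01 -1.25 -0.72] M [-0.24  1.14  0.01] op 0.0172
```

Run:
```python
from h import *
d=ax(LY); s=.134-.010
def F(): 
    v=[]
    for _ in range(5): v.append(r.read_force()); r.pause(.03)
    return np.mean(v,0)@np.r_[d,0]
def along(): return (r.read_position()[:2]-LP)@d*1000
x=.0092
for i in range(6):
    x+=.0006; hit=r.move_l(P(LP+x*d,s),max_speed=.01,force_limit=6)
    f=F(); print(round(x*1e3,1),round(along(),2),round(f,1),hit)
    if hit or f<-9.5: break
```

```text
9.8 9.41 -5.5 False
10.4 9.69 -7.2 False
11.0 9.97 -9.3 False
11.6 10.25 -12.3 False
```

Force climbs past the sliding friction with almost no travel, so this is the stop. Now I ease off and lift.

Run:
```python
from h import *
d=ax(LY); s=.124
def F(): 
    v=[]
    for _ in range(4): v.append(r.read_force()); r.pause(.03)
    v=np.mean(v,0); return np.round([v@np.r_[d,0],v[2]],2)
x=.0083
r.move_l(P(LP+x*d,s),max_speed=.01); print("eased",F()); st()
for z in(.128,.131,.133,.135,.137,.139,.141):
    r.move_l(P(LP+x*d,z),max_speed=.015); print(z,F())
    if F()[1]<-8: break
st()
f=viewer.grab_frame("scene")
cv2.imwrite("pics/s3.png",cv2.resize(f["pixels"][150:250,180:290,::-1],(660,600),interpolation=cv2.INTER_CUBIC))
```

```text
eased [ 0.13 -2.2 ]
t 18.88 p [0.582  0.0156 0.2171] F [-0.44 -0.15 -2.1 ] M [-0.   -0.04 -0.04] op 0.0172
0.128 [-0.29 -2.31]
0.131 [ 0.06 -2.2 ]
0.133 [ 0.11 -2.93]
0.135 [  0.02 -10.15]
t 21.27 p [0.5816 0.0156 0.2279] F [ -0.34   0.94 -10.26] M [0.06 0.13 0.02] op 0.0173
```

View pics/s3.png

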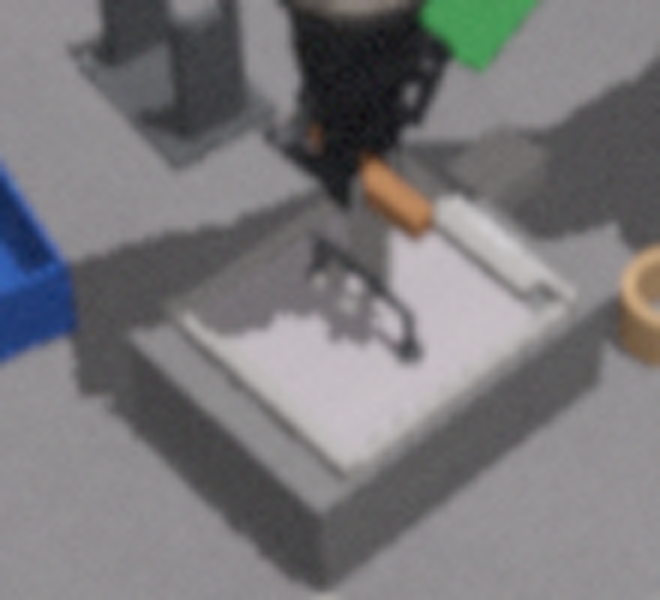

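The hook is seated mid-bar at (355,290). It carries 7.9 N with no side force, and the lid lies clear of the keeper strip at (500,245). I lift straight up and carry the lid over the tray.

Run:
```python
from h import *
d=ax(LY); q=LP+.0083*d
r.move_l(P(q,.150),max_speed=.02); st("15mm")
r.move_l(P(q,.215),max_speed=.05); r.pause(.3); st("high")
f=viewer.grab_frame("scene"); a=f["pixels"][130:240,180:290,::-1]
m=(q+TP)/2
r.move_l(P(m,.215),ori((LY+TY)/2),max_speed=.1); r.move_l(P(TP,.215),ori(TY),max_speed=.1); r.pause(.3); st("tray")
r.move_l(P(TP,.075),max_speed=.08); r.pause(.3); st("low")
g=viewer.grab_frame("scene")["pixels"][190:300,260:370,::-1]
cv2.imwrite("pics/s4.png",cv2.resize(np.hstack([a,g]),(800,400),interpolation=cv2.INTER_CUBIC))
```

```text
15mm t 22.23 p [0.5817 0.0155 0.2429] F [-0.48 -0.66 -9.96] M [-0.05 -0.02 -0.02] op 0.0167
high t 23.98 p [0.5817 0.0155 0.3079] F [-0.43 -0.55 -9.81] M [ 0.01  0.01 -0.02] op 0.0171
tray t 28.12 p [0.4835 0.3509 0.308 ] F [-0.08 -0.35 -9.82] M [ 0.03  0.02 -0.01] op 0.017
low t 30.32 p [0.4835 0.351  0.1681] F [ 0.2   1.1  -9.48] M [ 0.   -0.   -0.01] op 0.0171
```

View pics/s4.png

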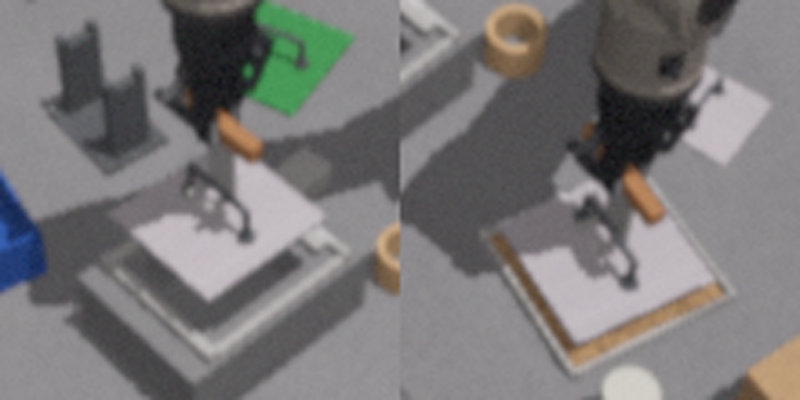

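Left: the lid hung level above the tank. Right: the lid hovers over the tray, with its front corner at (575,340) and cork showing evenly along the near sides. I check the offset numerically, then lower.

Run:
```python
from h import *
f=viewer.grab_frame("scene"); W=cloud(f); p=W[np.isfinite(W).all(-1)]
p=p[(np.linalg.norm(p[:,:2]-TP,axis=1)<.16)]
A=np.c_[ax(TY),ax(TY+90)]
l=(p[:,:2]-TP)@A*1000; z=p[:,2]*1000
m=(z>25)&(z<42)&(abs(l)<100).all(1)
print("lid",m.sum(),np.percentile(z[m],[5,50,95]).round(1),"ext x",np.percentile(l[m,0],[.5,99.5]).round(1),"y",np.percentile(l[m,1],[.5,99.5]).round(1))
w=(z>11)&(z<21)&(abs(l)<115).all(1)
for k,o in((0,1),(1,0)):
    e=w&(l[:,k]>80)&(l[:,k]<100)&(abs(l[:,o])<70); print("wall+",k,e.sum(),np.percentile(l[e,k],[5,50,95]).round(1), "slope deg",np.degrees(np.polyfit(l[e,o],l[e,k],1)[0]).round(2))
for k in(0,1):
    e=m&(l[:,k]>65)&(abs(l[:,1-k])<60)
    s=[]
    for b in range(-60,60,20):
        ee=e&(l[:,1-k]>=b)&(l[:,1-k]<b+20); s.append(round(l[ee,k].max(),1) if ee.any() else None)
    print("lid edge+",k,s)
```

```text
lid 1138 [31.9 37.4 41.1] ext x [-75.7  83.4] y [-75.5  74.2]
wall+ 0 58 [85.4 94.1 96.8] slope deg 0.84
wall+ 1 54 [86.2 88.8 92.7] slope deg 0.16
lid edge+ 0 [np.float64(83.2), np.float64(83.5), np.float64(82.4), np.float64(83.4), np.float64(83.0), np.float64(84.4)]
lid edge+ 1 [np.float64(74.2), np.float64(76.0), np.float64(76.1), np.float64(75.3), np.float64(73.2), np.float64(74.2)]
```

The lid is centred to within about 3 mm, so I set it down and unhook.

Run:
```python
from h import *
d=ax(TY)
r.move_l(P(TP,.056),max_speed=.04); st("pre")
h=r.move_l(P(TP,.042),max_speed=.012,force_limit=4.5); r.pause(.2); st("touch",h)
h=r.move_l(P(TP,.036),max_speed=.02,force_limit=12); r.pause(.2); st("unhooked",h)
h=r.move_l(P(TP-.046*d,.036),max_speed=.04,force_limit=4); r.pause(.2); st("back",h)
```

```text
pre t 31.05 p [0.4836 0.3509 0.149 ] F [ -0.12   0.34 -10.46] M [0.06 0.02 0.02] op 0.0173
touch True t 31.98 p [0.4826 0.3506 0.1398] F [ 0.58 -0.44 -3.6 ] M [ 0.01 -0.02 -0.05] op 0.0173
unhooked False t 32.88 p [0.4835 0.3511 0.1291] F [-0.45 -0.99 -2.5 ] M [-0.02 -0.03 -0.01] op 0.0172
back False t 34.38 p [0.4382 0.3581 0.129 ] F [ 0.23 -0.26 -1.84] M [ 0.03  0.   -0.01] op 0.0171
```

Run:
```python
from h import *
d=ax(TY)
r.move_l(P(TP-.046*d,.23),max_speed=.12)
r.move_to([*HP,.31],ori(HY)); r.pause(.3); st("over holder")
r.move_l([*HP,.15],max_speed=.1,force_limit=8); st()
h=r.move_l([*HP,.120],max_speed=.03,force_limit=4); r.pause(.2); st("seat",h)
f=viewer.grab_frame("scene"); a=f["pixels"][90:200,170:280,::-1]; g=f["pixels"][190:300,260:370,::-1]
cv2.imwrite("pics/s5.png",cv2.resize(np.hstack([a,g]),(800,400),interpolation=cv2.INTER_CUBIC))
```

```text
over holder t 38.81 p [ 0.5332 -0.2987  0.31  ] F [ 0.18  1.04 -3.08] M [ 0.04 -0.02 -0.  ] op 0.0171
t 40.56 p [ 0.5333 -0.2991  0.1505] F [ 0.16 -0.11 -1.81] M [-0.03  0.02 -0.03] op 0.0172
seat True t 41.55 p [ 0.5329 -0.2989  0.1248] F [-2.47  1.33 10.07] M [0.42 0.49 0.01] op 0.0174
```

View pics/s5.png

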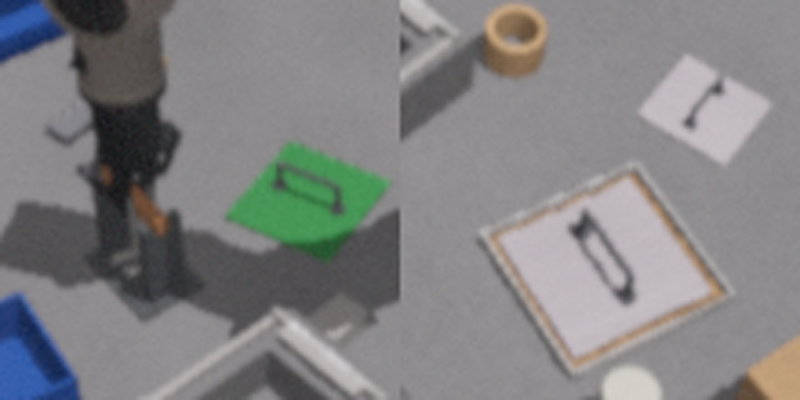

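The lid lies flat in the tray with cork showing all round (605,270), and the handle is back in the holder notches at the same height as when I picked it up. Now I release and retreat.

Run:
```python
from h import *
r.command_gripper(.055); r.pause(.2); st("open")
r.move_l([*HP,.27],max_speed=.12); 
r.move_to([.45,-.05,.35],ori(0)); r.pause(.5); st()
f=viewer.grab_frame("scene"); W=cloud(f); hsv=cv2.cvtColor(f["pixels"],cv2.COLOR_RGB2HSV); x,y,z=np.moveaxis(np.nan_to_num(W,nan=9),-1,0)
m=(hsv[...,0]<22)&(hsv[...,1]>110)&(abs(x-.534)<.1)&(abs(y+.3)<.1)&(z>.1); q=W[m]
c,s,a=cv2.minAreaRect((q[:,:2]*1000).astype(np.float32)); print(len(q),c,s,a,np.percentile(q[:,2],[5,50,95]).round(4))
g=f["pixels"][90:200,170:280,::-1]; cv2.imwrite("pics/s6.png",cv2.resize(g,(400,400),interpolation=cv2.INTER_CUBIC))
```

```text
open t 42.25 p [ 0.5326 -0.2986  0.1242] F [ 0.08  0.03 -0.01] M [0.02 0.05 0.01] op 0.0548
t 45.75 p [ 0.45   -0.0501  0.35  ] F [ 0.2   0.58 -0.3 ] M [-0.01 -0.04 -0.06] op 0.0548
92 (536.3846435546875, -298.0803527832031) (16.790916442871094, 112.97611999511719) 1.5440144538879395 [0.121  0.1333 0.1397]
```

View pics/s6.png

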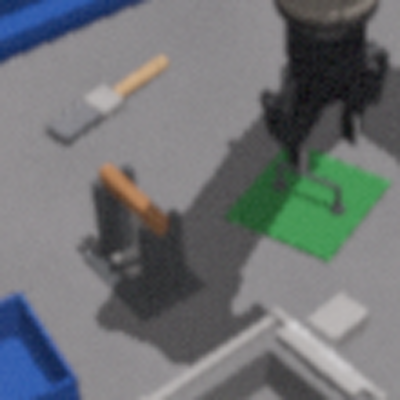

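The lifter hangs in the holder as before, with its handle at (135,200), and the arm is clear.

```bash
python3 -c "
from h import *
print(job.finish_job())"
```

```text
the job is handed in; nothing more can be done
None
```

The lid lies flat in the tray, the lifter hangs back in its holder, and the job is handed in at about 46 s of the 72 s allowed; no verdict was returned.

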